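# Find the tin with the iron burner caps and put it in the bamboo box

## Robot

A 7-joint arm with a two-finger parallel gripper is mounted at the origin on the work surface. World frame = base frame: x ahead of the robot, y to its left, z up, the work surface at z = 0. Lengths are in mm, angles in degrees, forces in N, time in s.
With the tool pointing down it reaches from about 425 to 925 mm from the base axis. Payload 6.8 kg.
Tool frame: the origin (TCP) lies between the finger pads; the fingertips stand 11 mm ahead of it and the grasp point (between the pads) lies 8 mm behind it; x points along the fingers, y is the direction in which the jaws open and shut, and the axes are right-handed (so a half turn about x gives the same grasp; the last joint's range is limited). The gripper opens to 88 mm and grips with 3 to 60 N. Pads are 20 mm wide; open, the fingers measure 115 mm over their backs; the gripper's body (75 mm by 178 mm) begins 61 mm behind the grasp point.
Start: joints at [66.801, 27.33, 1.283, 89.118, -0.659, 63.558, -4.761], TCP at [197.42, -645.502, 233.664] pointing down, gripper open.
Joint ranges: [-169.35, 169.35], [-19.33, 120.38], [-80.79, 83.38], [13.8, 139.57], [-78.32, 258.32], [9.67, 109.79], [-169.56, 169.56]. Speed limits (degrees/s): [136.94, 136.94, 180, 180, 180, 180, 180].

## Interface

Orientations are given as a 3x3 rotation matrix whose columns are the frame's x, y, z axes.
In Python, from rig import env gives the robot as it stands.
- The arm moves only by the shell command python3 -m creep 'ROWS'. ROWS is JSON, one flat list of numbers, 5 for each row, row after row: the opening, from 0 (shut) to 1 (fully open), then the shift along the tool's x, y, z in cm, then the turn about the tool's x in rad. In form: [gripper, dx, dy, dz, roll, gripper, dx, dy, dz, roll, ...]. A call has exactly 5 rows; each row is the pose to reach, as a shift and turn from the pose commanded when the call began, along the tool's axes at that moment; what a row does not reach only later rows make up. A row lasts 1/12 s, in which the tool goes at most 41.7 mm and 7.16 degrees, less where a joint would pass 70% of its speed; a pose out of reach is approached as far as the arm can. A call with a gripper value outside its range is refused whole. The fingers move at their own pace and stop on an object; the grip force is fixed at half the most. Time passes only in rows, so rows that repeat a pose let the fingers close, or fill a call up. It gives the time, the measured TCP pose, the force and the opening at its end, in the units of the state.
- env.read_state(): the state, without advancing time (a new reading comes with each control period).
- env.camera(name): name is "scene" or "top" or "wrist"; returns (picture, depth): 480x640x3 uint8, red, green, blue; 480x640 float32, mm along the optical axis (not along the pixel's ray), 0 where there is no reading.
- env.camera_params(name): a dict with "vfov" (degrees; the focal length in pixels is half the picture's height over the tangent of half this angle, whatever the lens; pixels are square), "cx", "cy" (the principal point, pixels), "R" (3x3) and "t" (3): a world point X has camera coordinates R X + t. Camera axes: x right, y down, z forward; pixel columns grow to the right and rows downward; lengths in mm; the calibration is good to about 2 mm. A picture is of the moment at which its call begins: read the wrist's pose just before it. camera_params takes no time and is no camera call; for the wrist camera it gives the pose at the moment of the call.
- env.close_job(): hands the job in, once; it reports no verdict.
The state is a dict: "clock": time; "qpos": joint angles; "joint_velocities": joint speeds; "joint_torque": joint torques, N m; "position": TCP position; "tcp_rot": TCP orientation; "ft_force": force on the tool from outside, world axes, zero at the start; "ft_torque": the same for the moment, N m; "finger_gap": finger opening in mm.
Only numpy, scipy, OpenCV 4.12 (cv2) and the standard library are available. Lean on these libraries where they do the work, as an engineer would, in place of code of your own. Each camera call takes 0.05 s, during which the arm holds its last target.

## Task

One of the three identical closed steel tins holds the hob's spare cast-iron burner caps; the other two are as good as empty, so heft them to find out which. Move the lemon squeezer from the bamboo box to the green glass dish, standing upright in its middle, and stand the heavy tin upright in the box in its place. Leave the two light tins standing on the counter, set things down rather than drop them, and do not disturb the dish, ladle, spoon rest, mug or spice jar.

Things in the scene. Friction and masses are not known exactly. Their poses are not given: they have to be found in the camera images.
- tin_1: Closed straight-sided plain steel tin with a flat lid, diameter 60 mm, height 90 mm, wall stiff, standing upright; origin at the centre of its underside, z up along it. Looks exactly like the other two. Empty tins weigh 100 to 170 g, the one with the iron caps 450 to 700 g; the caps lie loose inside.
- tin_2: Closed straight-sided plain steel tin with a flat lid, diameter 60 mm, height 90 mm, wall stiff, standing upright; origin at the centre of its underside, z up along it. Looks exactly like the other two. Empty tins weigh 100 to 170 g, the one with the iron caps 450 to 700 g; the caps lie loose inside.
- tin_3: Closed straight-sided plain steel tin with a flat lid, diameter 60 mm, height 90 mm, wall stiff, standing upright; origin at the centre of its underside, z up along it. Looks exactly like the other two. Empty tins weigh 100 to 170 g, the one with the iron caps 450 to 700 g; the caps lie loose inside.
- box: Open bamboo box, fixed, outside 160 x 160 x 60 mm, walls and floor 5 mm (inside 150 x 150 mm); origin at the centre of its underside, z up. Its thin lid stands open on a hinge along its +x edge (on the robot's right), leaning a little outwards, up to 230 mm above the counter; a gripper closing along the box's y axis stays clear of it.
- squeezer: White plastic lemon squeezer, 120 g: round base 76 mm across, 20 mm high, thumb tab on +x reaching 56 mm from the axis; in the middle an upright ribbed reamer to grip, 42 mm across, straight-sided from 20 to 62 mm height, domed to 81 mm. Origin at the centre of its underside, z up along the reamer. Starts standing in the middle of the box.
- dish: Round flat-bottomed green glass dish, loose, 160 mm across the rim, 32 mm high, wall 4 mm, inner floor 5 mm above its underside and about 140 mm across; origin at the centre of its underside, z up. 550 g.
- ladle: Small steel ladle lying with its bowl (62 mm) in the spoon rest and its handle end on the counter, 195 mm long; origin at the centre of the bowl's underside, handle along +x. A bystander.
- spoon_rest: Round ceramic spoon rest under the ladle's bowl, fixed, 104 mm across, 16 mm high; origin at the centre of its underside. A bystander.
- mug: Blue ceramic mug, 76 mm across, 85 mm high, handle on +y; origin at the centre of its underside. A bystander.
- spice_jar: Small closed glass jar, 54 mm across, 85 mm high; origin at the centre of its underside. A bystander.
Not all that is in view belongs to the job. What is shaped like the tin_3 but pink or purple is not meant.

How it is judged (in metres and radians):
At the end, for the whole second after the job is handed in: The heavy tin (over 3 N on the box) stands upright on the box floor within 55 mm of its centre each way, the light tins stand upright on the counter outside it, the squeezer stands upright on the dish floor within 40 mm of its centre (7 to 8 degrees of tilt allowed); all at rest ((((x of tin_1 in the frame of box between -0.055 and 0.055 m and y of tin_1 in the frame of box between -0.055 and 0.055 m and z of tin_1 in the frame of box below 0.02 m and angle between tin_1's own z axis and vertical below 0.12 rad and contact force between box and tin_1 above 3 N) and (height (world z) of tin_2 between -0.006 and 0.01 m and angle between tin_2's own z axis and vertical below 0.12 rad and horizontal distance between tin_2 and box above 0.09 m) and (height (world z) of tin_3 between -0.006 and 0.01 m and angle between tin_3's own z axis and vertical below 0.12 rad and horizontal distance between tin_3 and box above 0.09 m)) or ((x of tin_2 in the frame of box between -0.055 and 0.055 m and y of tin_2 in the frame of box between -0.055 and 0.055 m and z of tin_2 in the frame of box below 0.02 m and angle between tin_2's own z axis and vertical below 0.12 rad and contact force between box and tin_2 above 3 N) and (height (world z) of tin_1 between -0.006 and 0.01 m and angle between tin_1's own z axis and vertical below 0.12 rad and horizontal distance between tin_1 and box above 0.09 m) and (height (world z) of tin_3 between -0.006 and 0.01 m and angle between tin_3's own z axis and vertical below 0.12 rad and horizontal distance between tin_3 and box above 0.09 m)) or ((x of tin_3 in the frame of box between -0.055 and 0.055 m and y of tin_3 in the frame of box between -0.055 and 0.055 m and z of tin_3 in the frame of box below 0.02 m and angle between tin_3's own z axis and vertical below 0.12 rad and contact force between box and tin_3 above 3 N) and (height (world z) of tin_1 between -0.006 and 0.01 m and angle between tin_1's own z axis and vertical below 0.12 rad and horizontal distance between tin_1 and box above 0.09 m) and (height (world z) of tin_2 between -0.006 and 0.01 m and angle between tin_2's own z axis and vertical below 0.12 rad and horizontal distance between tin_2 and box above 0.09 m))) and horizontal distance between squeezer and dish below 0.04 m and z of squeezer in the frame of dish below 0.015 m and angle between squeezer's own z axis and vertical below 0.15 rad and linear speed of each of tin_1, tin_2, tin_3, squeezer below 0.02 m/s); the robot touches nothing.
It fails at once if the glass dish, ladle, mug or spice jar was moved more than 40 mm (distance of any of dish, ladle, mug, spice_jar from where it was at the start of the episode above 0.04 m).
It fails at once if the squeezer or a tin was let fall (faster than 0.6 m/s while the fingers did not hold it) ((linear speed of tin_1 above 0.6 m/s and contact force between the fingers and tin_1 below 0.05 N) or (linear speed of tin_2 above 0.6 m/s and contact force between the fingers and tin_2 below 0.05 N) or (linear speed of tin_3 above 0.6 m/s and contact force between the fingers and tin_3 below 0.05 N) or (linear speed of squeezer above 0.6 m/s and contact force between the fingers and squeezer below 0.05 N)).
It also fails if it takes over 72 s, if anything falls off the work surface, if the arm or the gripper's body presses on something with over 40 N, if the wrist force passes 120 N, or if a joint passes its speed limit or range.

## Working session

There is one attempt and no reset: what is moved stays moved. The work goes in short steps, Python scripts to look and compute and a shell command to move; the robot and the scene stay as the last step left them, time stands still between calls to the robot, and variables do not carry over. Pictures are saved under pics/ and viewed, and the job is handed in when it is done.

```bash
ls; mkdir -p pics; cat > h.py <<'E'
from rig import env
import numpy as np, cv2
def st():
    s=env.read_state(); print({k:np.round(np.array(v),3).tolist() for k,v in s.items() if k in('clock','qpos','position','tcp_rot','ft_force','ft_torque','finger_gap')}); return s
def cloud(name):
    p=env.camera_params(name); im,d=env.camera(name)
    f=240/np.tan(np.radians(p['vfov'])/2)
    v,u=np.mgrid[0:480,0:640]
    c=np.stack([(u-p['cx'])*d/f,(v-p['cy'])*d/f,d],-1)
    X=(c-np.array(p['t']))@np.array(p['R'])
    X[d==0]=np.nan
    return im,d,X,p
E
python3 - <<'E'
from h import *
s=st()
for n in('scene','top'):
    im,d,X,p=cloud(n); print(n,p)
    cv2.imwrite(f'pics/{n}0.png',im[:,:,::-1]); np.savez(f'{n}0.npz',im=im,X=X)
E
```

```text
pics
{'clock': 0.0, 'qpos': [66.801, 27.376, 1.281, 89.175, -0.658, 63.559, -4.759], 'position': [197.22, -644.955, 232.706], 'tcp_rot': [[-0.001, 0.293, -0.956], [0.002, -0.956, -0.293], [-1.0, -0.002, 0.0]], 'ft_force': [-0.846, -0.511, -0.543], 'ft_torque': [-0.017, -0.044, -0.001], 'finger_gap': 87.678}
scene {'vfov': 51.3533486370074, 'cx': 314.62858052056504, 'cy': 239.93558541309918, 'R': array([[ 0.17422945,  0.9846383 , -0.01146845],
       [ 0.68476523, -0.12952066, -0.71716176],
       [-0.70763033,  0.1170975 , -0.69681238]]), 't': array([ -93.77424325, -338.05388756, 1549.64669354])}
top {'vfov': 57.981314315670176, 'cx': 317.9870252734085, 'cy': 245.63373939986582, 'R': array([[ 0.02062162, -0.99942493,  0.02691764],
       [-0.98893659, -0.02434626, -0.14632733],
       [ 0.14689853, -0.02360233, -0.98886994]]), 't': array([-15.69684211, 549.42455134, 856.92684257])}
```

View pics/scene0.png

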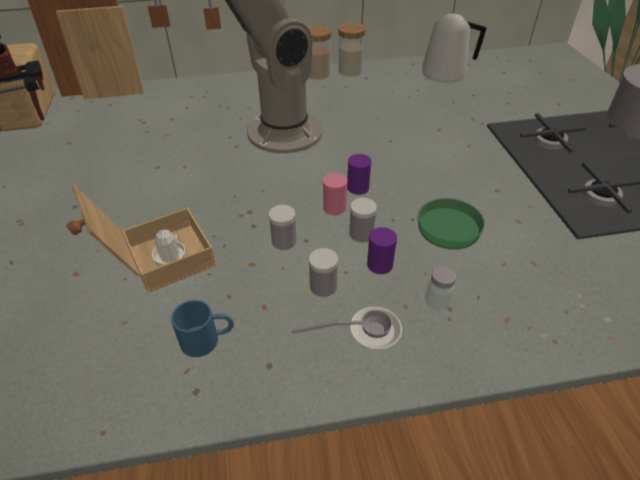

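View pics/top0.png

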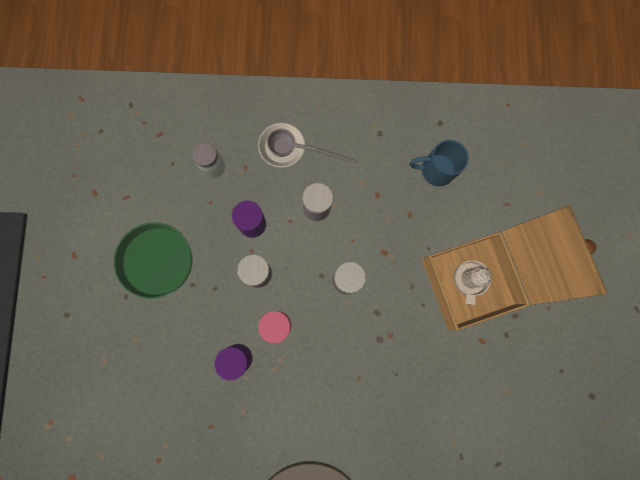

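The three grey tins are at top-view pixels (317,198), (253,271) and (349,278). The box is near (476,280) with the squeezer in it, and the dish is near (153,260). The mug is at (443,163), the jar at (205,156) and the ladle at (290,145). Next I'll measure positions.

```bash
python3 - <<'E'
from h import *
z=np.load('top0.npz'); X=z['X']; im=z['im']
def circ(name,u,v,zr,r,rad):
    m=np.zeros((480,640),bool); yy,xx=np.mgrid[0:480,0:640]
    m=((xx-u)**2+(yy-v)**2<r*r)&(X[...,2]>zr[0])&(X[...,2]<zr[1])
    P=X[m][:,:2].astype(np.float32); c,R=cv2.minEnclosingCircle(P)
    print(name,'n',m.sum(),'enclC',np.round(c,1),'R',round(R,1),'mean',P.mean(0).round(1),'z',np.median(X[m][:,2]).round(1))
for n,u,v in(('A',317,198),('B',253,271),('C',349,278),('purp1',249,216),('pink',274,327),('purp2',231,363)): circ(n,u,v,(80,100),24,30)
circ('dish',153,260,(26,38),50,80); circ('jar',205,156,(78,92),20,27); circ('mug',443,163,(80,90),40,38)
circ('sq',478,278,(64,90),30,21)
circ('sqbase',474,280,(20,32),30,38)
# box rim
yy,xx=np.mgrid[0:480,0:640]
m=(abs(xx-476)<60)&(abs(yy-280)<60)&(X[...,2]>52)&(X[...,2]<64)
P=X[m][:,:2].astype(np.float32)
b=cv2.minAreaRect(P); print('box',b, m.sum()); print(cv2.boxPoints(b))
# ladle
m=(abs(xx-330)<30)&(abs(yy-155)<15)&(X[...,2]>4)
print('handle',X[m].min(0),X[m].max(0))
circ('rest',282,145,(10,40),30,52)
E
```

```text
A n 721 enclC [640.3   2.1] R 30.7 mean [639.2   2.5] z 88.9
B n 779 enclC [492.8 124.3] R 30.4 mean [492.4 124.2] z 88.9
C n 761 enclC [483.  -63.9] R 30.3 mean [482.6 -63.7] z 88.9
purp1 n 742 enclC [599.9 141.2] R 30.5 mean [599.4 140.6] z 88.8
pink n 808 enclC [385.   79.8] R 30.4 mean [385.   79.7] z 88.9
purp2 n 861 enclC [315.5 158.7] R 30.8 mean [316.2 158.3] z 89.1
dish n 587 enclC [513.5 339.6] R 80.2 mean [514.9 348.3] z 30.3
jar n 440 enclC [725.5 233. ] R 24.3 mean [724.7 232.4] z 83.8
mug n 237 enclC [ 734.8 -268.5] R 38.8 mean [ 734.4 -268.7] z 83.0
sq n 345 enclC [ 493.1 -330.4] R 21.9 mean [ 491.5 -326.5] z 77.9
sqbase n 293 enclC [ 483.3 -329.8] R 47.2 mean [ 477.3 -322.9] z 23.4
box ((485.9963684082031, -331.915283203125), (160.12001037597656, 165.71490478515625), 19.798839569091797) 1095
[[ 382.60352 -281.07358]
 [ 438.7343  -436.99265]
 [ 589.3892  -382.757  ]
 [ 533.2584  -226.83792]]
handle [744.57070417 -82.40361794   4.05896874] [787.71730086  38.49948461  35.80873232]
rest n 884 enclC [773.5  74.7] R 60.0 mean [781.7  80.7] z 14.8
```

```bash
python3 - <<'E'
from h import *
z=np.load('top0.npz'); im=z['im']
c=cv2.resize(im[200:340,410:620],None,fx=3.5,fy=3.5,interpolation=cv2.INTER_CUBIC)
cv2.imwrite('pics/boxcrop.png',c[:,:,::-1])
E
```

```text
(no output)
```

View pics/boxcrop.png

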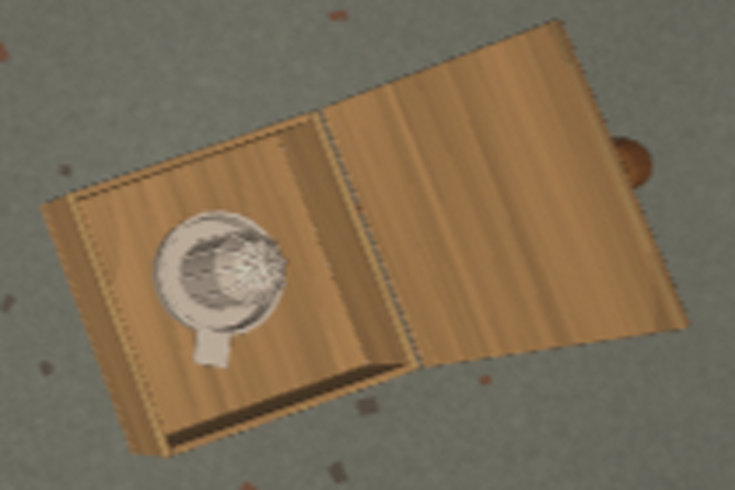

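```bash
python3 - <<'E'
from h import *
for n in('top0','scene0'):
    z=np.load(n+'.npz'); X=z['X']
    def near(c,r,z0,z1):
        m=(np.hypot(X[...,0]-c[0],X[...,1]-c[1])<r)&(X[...,2]>z0)&(X[...,2]<z1); return X[m]
    for c in((640,2),(493,124),(483,-64)):
        P=near(c,36,80,100); print(n,c,np.round(cv2.minEnclosingCircle(P[:,:2].astype(np.float32)),1) if 0 else [np.round(cv2.minEnclosingCircle(P[:,:2].astype(np.float32))[0],1),len(P)])
    for z0 in range(10,90,10):
        P=near((487,-329),45,z0,z0+10)
        if len(P)>5:print(n,z0,len(P),P[:,:2].min(0).round(),P[:,:2].max(0).round())
    P=near((513,340),95,26,36); print('dish',np.round(cv2.minEnclosingCircle(P[:,:2].astype(np.float32))[0],1))
    b=np.array([.339,-.941]);P=near((485,-329),130,53,63)[:,:2]-np.array([485,-329]); a=P@b; e=P@np.array([.941,.339]); k=a<75
    print('box rim x',np.percentile(a[k],[0,1,50,100]).round(),'y',e[k].min().round(1),e[k].max().round(1))
    P=near((500,-430),160,100,260); print('lid',P.min(0).round(),P.max(0).round())
E
```

```text
top0 (640, 2) [array([640.3,   2.1]), 721]
top0 (493, 124) [array([492.8, 124.3]), 779]
top0 (483, -64) [array([483. , -63.9]), 761]
top0 10 119 [ 460. -361.] [ 526. -293.]
top0 20 254 [ 443. -367.] [ 530. -293.]
top0 30 37 [ 472. -327.] [ 511. -308.]
top0 40 37 [ 471. -328.] [ 512. -309.]
top0 50 41 [ 470. -341.] [ 511. -309.]
top0 60 88 [ 470. -349.] [ 514. -309.]
top0 70 142 [ 473. -349.] [ 510. -312.]
top0 80 135 [ 479. -344.] [ 507. -317.]
dish [513.5 339.6]
box rim x [-80. -80. -39.  75.] y -80.1 80.0
lid [ 444. -495.  100.] [ 607. -391.  213.]
scene0 (640, 2) [array([642.3,   1.8]), 566]
scene0 (493, 124) [array([493.8, 121.5]), 429]
scene0 (483, -64) [array([483.5, -66.4]), 441]
scene0 10 121 [ 460. -369.] [ 527. -296.]
scene0 20 150 [ 444. -370.] [ 530. -296.]
scene0 30 71 [ 489. -355.] [ 517. -311.]
scene0 40 68 [ 492. -355.] [ 519. -311.]
scene0 50 64 [ 488. -355.] [ 515. -311.]
scene0 60 92 [ 478. -355.] [ 518. -311.]
scene0 70 98 [ 481. -351.] [ 515. -314.]
scene0 80 85 [ 482. -347.] [ 514. -319.]
dish [514.  338.3]
box rim x [-77. -76. -10.  74.] y -82.4 84.4
lid [ 448. -496.  100.] [ 610. -394.  213.]
```

```bash
python3 -m creep '[1,-1,0,0,-0.12, 1,-2.5,0,0,-0.24, 1,-4.5,0,0,-0.36, 1,-6,0,0,-0.48, 1,-7,0,0,-0.6]'; python3 -m creep '[1,0,0,0,-0.12, 1,0,0,0,-0.24, 1,0,0,0,-0.36, 1,0,0,0,-0.48, 1,0,0,0,-0.6]';python3 -m creep '[1,0,0,0,-0.12, 1,0,0,0,-0.24, 1,0,0,0,-0.36, 1,0,0,0,-0.42, 1,0,0,0,-0.42]'
python3 -c "
from h import *
st()"
```

```text
clock: 0.52
position: [197.5, -645.8, 305.1]
tcp_rot: [[0.0, 0.785, -0.62], [-0.001, -0.62, -0.785], [-1.0, 0.001, 0.001]]
ft_force: [0.0, 0.1, -0.4]
finger_gap: 87.7
clock: 0.93
position: [197.3, -645.2, 303.1]
tcp_rot: [[-0.0, 0.998, -0.068], [0.001, -0.068, -0.998], [-1.0, -0.0, -0.001]]
ft_force: [0.2, -1.0, 0.3]
finger_gap: 87.7
clock: 1.35
position: [197.1, -645.3, 303.1]
tcp_rot: [[-0.0, 0.94, 0.341], [0.001, 0.341, -0.94], [-1.0, 0.0, -0.001]]
ft_force: [-0.4, -0.5, -0.3]
finger_gap: 88.0
{'clock': 1.35, 'qpos': [79.436, 25.553, -16.89, 83.335, 7.544, 72.289, 81.733], 'position': [197.116, -645.287, 303.057], 'tcp_rot': [[-0.0, 0.94, 0.341], [0.001, 0.341, -0.94], [-1.0, 0.0, -0.001]], 'ft_force': [-0.373, -0.533, -0.26], 'ft_torque': [-0.037, -0.105, 0.005], 'finger_gap': 87.999}
```

```bash
python3 -m creep '[1,0,2,-1,0, 1,0,5,-2.5,0, 1,0,8,-4,0, 1,0,11,-5.6,0, 1,0,14,-7.1,0]'; python3 -m creep '[1,0,3,-1.5,0, 1,0,6,-3,0, 1,0,9,-4.6,0, 1,0,12,-6.1,0, 1,0,15,-7.6,0]';python3 -m creep '[1,0,3,-1.6,0, 1,0,6,-3.2,0, 1,0,8,-4.2,0, 1,0,9.4,-4.8,0, 1,0,9.4,-4.8,0]'
```

```text
clock: 1.77
position: [305.7, -529.8, 303.4]
tcp_rot: [[-0.0, 0.942, 0.336], [0.0, 0.336, -0.942], [-1.0, -0.0, -0.001]]
ft_force: [0.3, -0.7, 0.0]
finger_gap: 87.4
clock: 2.18
position: [421.1, -407.4, 303.5]
tcp_rot: [[-0.0, 0.942, 0.337], [0.0, 0.337, -0.942], [-1.0, -0.0, -0.0]]
ft_force: [0.1, 0.1, -0.0]
finger_gap: 87.9
clock: 2.6
position: [495.2, -327.9, 303.6]
tcp_rot: [[0.001, 0.939, 0.343], [0.002, 0.343, -0.939], [-1.0, 0.002, -0.001]]
ft_force: [0.3, -0.6, 0.1]
finger_gap: 87.8
```

```bash
python3 -m creep '[1,3,-0.3,0.2,0, 1,7,-0.3,0.2,0, 1,11,-0.3,0.2,0, 1,14,-0.3,0.2,0, 1,16,-0.3,0.2,0]'; python3 - <<'E'
from h import *
im,d,X,p=cloud('wrist'); cv2.imwrite('pics/w1.png',im[:,:,::-1]); st()
m=(X[...,2]>64)&(X[...,2]<90)&(np.hypot(X[...,0]-492,X[...,1]+331)<35); P=X[m]; print(m.sum(),P.min(0),P.max(0),np.nanmedian(P,0))
E
```

```text
clock: 3.02
position: [487.3, -335.4, 140.0]
tcp_rot: [[-0.005, 0.942, 0.336], [0.002, 0.336, -0.942], [-1.0, -0.004, -0.003]]
ft_force: [0.2, 0.6, -0.3]
finger_gap: 87.8
{'clock': 3.067, 'qpos': [47.662, 27.952, -25.08, 104.329, 14.695, 51.474, 35.455], 'position': [485.833, -334.62, 137.122], 'tcp_rot': [[-0.008, 0.942, 0.336], [0.004, 0.336, -0.942], [-1.0, -0.006, -0.007]], 'ft_force': [-1.17, 0.513, -2.093], 'ft_torque': [-0.011, -0.048, 0.012], 'finger_gap': 87.56}
3419 [ 470.01629244 -355.71599607   64.03777727] [ 513.98131077 -311.5715465    87.35028286] [ 490.15753413 -329.24905303   79.84743872]
```

View pics/w1.png

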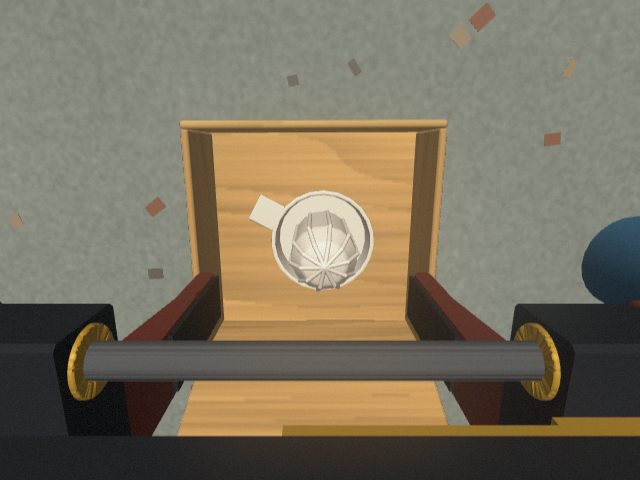

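The wrist view shows the reamer at (323,240), centred between the fingers (about 220 and 415), and the thumb tab at (265,212), left of it. I'll let the arm settle before going down.

```bash
python3 -m creep '[1,1,0,0,0, 1,2,0,0,0, 1,3,0,0,0, 1,3,0,0,0, 1,3,0,0,0]'
```

```text
clock: 3.48
position: [490.5, -335.0, 113.9]
tcp_rot: [[0.0, 0.941, 0.339], [-0.0, 0.339, -0.941], [-1.0, 0.0, 0.0]]
ft_force: [-0.1, -0.5, -1.0]
finger_gap: 87.8
```

```bash
python3 -m creep '[1,2.5,0.2,-0.1,0, 1,4.8,0.2,-0.1,0, 1,6.5,0.2,-0.1,0, 1,7.4,0.2,-0.1,0, 1,7.4,0.2,-0.1,0]';  python3 -m creep '[0,0,0,0,0,0,0,0,0,0,0,0,0,0,0,0,0,0,0,0,0,0,0,0,0]'; python3 -m creep '[0,0,0,0,0,0,0,0,0,0,0,0,0,0,0,0,0,0,0,0,0,0,0,0,0]'
```

```text
clock: 3.9
position: [491.3, -332.8, 38.6]
tcp_rot: [[-0.002, 0.941, 0.339], [0.001, 0.339, -0.941], [-1.0, -0.001, -0.002]]
ft_force: [0.0, 0.6, 0.6]
finger_gap: 87.8
clock: 4.32
position: [492.3, -333.4, 40.5]
tcp_rot: [[0.001, 0.941, 0.339], [-0.001, 0.339, -0.941], [-1.0, 0.001, 0.001]]
ft_force: [0.5, -0.3, -0.2]
finger_gap: 58.1
clock: 4.73
position: [492.1, -333.2, 39.9]
tcp_rot: [[0.0, 0.941, 0.339], [-0.0, 0.339, -0.941], [-1.0, 0.0, 0.0]]
ft_force: [-1.1, 0.2, 3.4]
finger_gap: 40.9
```

```bash
python3 -m creep '[0,-0.5,0,0,0,0,-1.5,0,0,0,0,-3,0,0,0,0,-4.5,0,0,0,0,-6,0,0,0]'; python3 -m creep '[0,-2,0,0,0,0,-4.5,0,0,0,0,-7,0,0,0,0,-9,0,0,0,0,-10,0,0,0]'; python3 -m creep '[0,-0.5,0.7,-1.9,0,0,-1,1.7,-4.4,0,0,-1,2.7,-6.9,0,0,-1,3.7,-9.4,0,0,-1,4.7,-11.9,0]'; 
```

```text
clock: 5.15
position: [491.8, -333.0, 100.9]
tcp_rot: [[-0.0, 0.941, 0.339], [0.0, 0.339, -0.941], [-1.0, -0.0, -0.0]]
ft_force: [-0.2, 0.1, -1.1]
finger_gap: 41.4
clock: 5.57
position: [493.0, -333.5, 203.2]
tcp_rot: [[0.004, 0.941, 0.339], [-0.002, 0.339, -0.941], [-1.0, 0.003, 0.003]]
ft_force: [0.9, 0.4, -1.4]
finger_gap: 41.1
clock: 5.98
position: [495.2, -203.9, 209.6]
tcp_rot: [[-0.001, 0.941, 0.339], [0.0, 0.339, -0.941], [-1.0, -0.0, -0.0]]
ft_force: [-0.5, 0.2, -1.3]
finger_gap: 41.3
```

```bash
python3 -m creep '[0,0,1,-2.5,0,0,0,2.1,-5.2,0,0,0,3.2,-7.9,0,0,0,4.2,-10.5,0,0,0,5.2,-13,0]'; python3 -m creep '[0,0,1,-2.6,0,0,0,2.1,-5.2,0,0,0,3.2,-7.9,0,0,0,4.2,-10.5,0,0,0,5.2,-13,0]'; python3 -m creep '[0,0,1,-2.6,0,0,0,2.1,-5.2,0,0,0,3.2,-7.9,0,0,0,4.2,-10.5,0,0,0,5.2,-13,0]';python3 -m creep '[0,0,1,-2.5,0,0,0,2,-5,0,0,0,3,-7.5,0,0,0,3.9,-9.7,0,0,0,4.4,-11,0]';python3 -m creep '[0,0,0,0,0,0,0,0,0,0,0,0,0,0,0,0,0,0,0,0,0,0,0,0,0]'
```

```text
clock: 6.4
position: [500.0, -63.7, 209.6]
tcp_rot: [[-0.001, 0.941, 0.339], [-0.0, 0.339, -0.941], [-1.0, -0.001, -0.0]]
ft_force: [0.0, 0.3, -1.6]
finger_gap: 41.4
clock: 6.82
position: [504.8, 76.1, 209.6]
tcp_rot: [[-0.001, 0.941, 0.34], [-0.0, 0.34, -0.941], [-1.0, -0.001, 0.0]]
ft_force: [0.2, 0.3, -0.5]
finger_gap: 41.1
clock: 7.23
position: [509.7, 215.8, 209.4]
tcp_rot: [[-0.001, 0.941, 0.339], [-0.0, 0.339, -0.941], [-1.0, -0.001, 0.0]]
ft_force: [0.8, 0.4, -2.0]
finger_gap: 41.2
clock: 7.65
position: [513.3, 335.8, 209.5]
tcp_rot: [[-0.001, 0.94, 0.342], [0.001, 0.342, -0.94], [-1.0, -0.0, -0.001]]
ft_force: [-0.1, -0.2, -1.1]
finger_gap: 41.3
clock: 8.07
position: [514.9, 331.3, 209.6]
tcp_rot: [[0.0, 0.941, 0.337], [-0.001, 0.337, -0.941], [-1.0, -0.0, 0.001]]
ft_force: [0.3, 0.8, -0.4]
finger_gap: 40.9
```

```bash
python3 - <<'E'
from h import *
im,d,X,p=cloud('wrist'); cv2.imwrite('pics/w2.png',im[:,:,::-1]); st()
m=(X[...,2]>24)&(X[...,2]<40)&(np.hypot(X[...,0]-514,X[...,1]-339)<100); P=X[m]; print(m.sum(),P.min(0),P.max(0))
P=P[:,:2]; A=np.c_[2*P,np.ones(len(P))]; s=np.linalg.lstsq(A,(P**2).sum(1),rcond=None)[0]; print(s[:2],np.sqrt(s[2]+s[0]**2+s[1]**2))
E
```

```text
{'clock': 8.117, 'qpos': [-9.747, 27.698, -39.021, 97.423, 19.435, 61.828, -35.152], 'position': [514.869, 331.587, 209.69], 'tcp_rot': [[0.0, 0.941, 0.337], [-0.001, 0.337, -0.941], [-1.0, 0.0, 0.001]], 'ft_force': [0.49, -0.468, -0.708], 'ft_torque': [-0.031, -0.127, -0.037], 'finger_gap': 41.272}
2257 [433.43952795 301.80396906  24.00726341] [592.12045295 416.38922724  33.58740293]
[512.63694527 337.23930138] 76.35729139664127
```

View pics/w2.png

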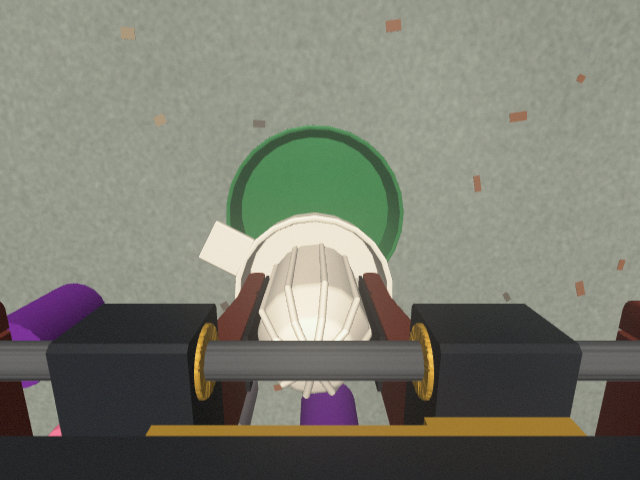

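The squeezer hangs upright in the fingers at about (315,300). The dish is ahead of it at (315,205), unobstructed. I'll shift 7 mm and lower it.

```bash
python3 -m creep '[0,2,0.1,-0.7,0,0,5,0.1,-0.7,0,0,8,0.1,-0.7,0,0,10,0.1,-0.7,0,0,11,0.1,-0.7,0]'; python3 -m creep '[0,1.5,0,0,0,0,3,0,0,0,0,4,0,0,0,0,5,0,0,0,0,5,0,0,0]'; python3 -m creep '[0,0.2,0,0,0,0,0.4,0,0,0,0,0.6,0,0,0,0,0.7,0,0,0,0,0.7,0,0,0]'
```

```text
clock: 8.53
position: [512.0, 337.9, 96.8]
tcp_rot: [[-0.003, 0.941, 0.338], [-0.003, 0.338, -0.941], [-1.0, -0.004, 0.002]]
ft_force: [0.7, -0.2, -1.1]
finger_gap: 41.0
clock: 8.95
position: [512.3, 339.2, 47.9]
tcp_rot: [[-0.002, 0.941, 0.339], [-0.001, 0.339, -0.941], [-1.0, -0.002, 0.001]]
ft_force: [-0.9, -0.4, -1.3]
finger_gap: 41.0
clock: 9.37
position: [513.1, 339.9, 42.8]
tcp_rot: [[0.0, 0.941, 0.339], [0.0, 0.339, -0.941], [-1.0, 0.0, 0.0]]
ft_force: [0.3, -0.0, -0.7]
finger_gap: 41.1
```

```bash
python3 -m creep '[0,0.05,0,0,0,0,0.1,0,0,0,0,0.15,0,0,0,0,0.2,0,0,0,0,0.2,0,0,0]'; python3 -m creep '[0,0.05,0,0,0,0,0.1,0,0,0,0,0.1,0,0,0,0,0.1,0,0,0,0,0.1,0,0,0]'
```

```text
clock: 9.78
position: [512.9, 339.9, 40.6]
tcp_rot: [[-0.0, 0.941, 0.339], [-0.0, 0.339, -0.941], [-1.0, -0.0, 0.0]]
ft_force: [0.4, -0.3, -0.8]
finger_gap: 40.9
clock: 10.2
position: [513.0, 339.9, 39.9]
tcp_rot: [[0.0, 0.941, 0.339], [-0.0, 0.339, -0.941], [-1.0, 0.0, 0.0]]
ft_force: [-1.2, -0.6, 3.1]
finger_gap: 41.0
```

```bash
python3 -m creep '[0.6,0,0,0,0,0.8,0,0,0,0,0.9,0,0,0,0,0.9,0,0,0,0,0.9,0,0,0,0]'; python3 -m creep '[0.9,0,0,0,0,0.9,-1,0,0,0,0.9,-3,0,0,0,0.9,-6,0,0,0,0.9,-9,0,0,0]';python3 -m creep '[1,-2,0,0,0,1,-4,0,0,0,1,-6,0,0,0,1,-7,0,0,0,1,-7,0,0,0]'; python3 - <<'E'
from h import *
im,d,X,p=cloud('top'); cv2.imwrite('pics/t1.png',im[:,:,::-1]); st()
E
```

```text
clock: 10.62
position: [513.0, 339.9, 39.6]
tcp_rot: [[0.0, 0.941, 0.339], [0.0, 0.339, -0.941], [-1.0, 0.0, -0.0]]
ft_force: [-0.4, 0.9, 0.0]
finger_gap: 70.5
clock: 11.03
position: [512.3, 339.6, 130.7]
tcp_rot: [[-0.001, 0.941, 0.34], [-0.001, 0.34, -0.941], [-1.0, -0.002, 0.0]]
ft_force: [0.6, 0.3, 0.3]
finger_gap: 79.0
clock: 11.45
position: [513.9, 341.0, 202.7]
tcp_rot: [[0.004, 0.941, 0.339], [0.003, 0.339, -0.941], [-1.0, 0.005, -0.001]]
ft_force: [0.2, -0.3, -0.5]
finger_gap: 87.8
{'clock': 11.5, 'qpos': [-10.652, 28.505, -38.942, 97.546, 20.106, 60.986, -36.244], 'position': [513.333, 340.217, 200.721], 'tcp_rot': [[0.002, 0.941, 0.339], [0.001, 0.339, -0.941], [-1.0, 0.002, -0.0]], 'ft_force': [0.074, 0.43, 0.468], 'ft_torque': [-0.053, -0.112, 0.056], 'finger_gap': 87.48}
```

View pics/t1.png

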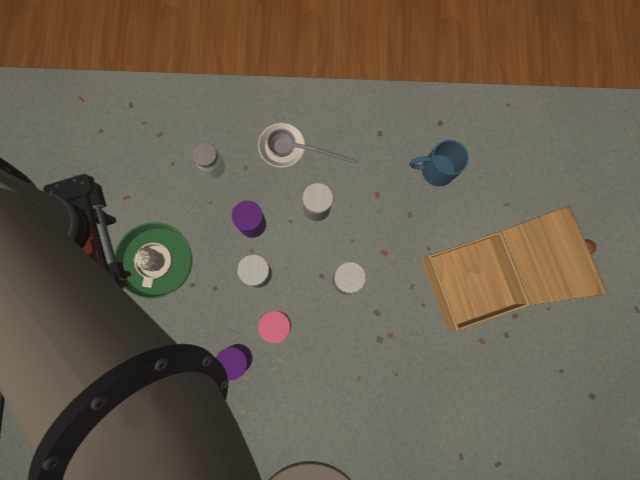

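The squeezer now stands in the middle of the dish at (152,260), and nothing else has moved. Next is tin B at (493,123).

```bash
python3 -m creep '[1,0,-1,2.2,0,1,0,-2.4,5,0,1,0,-3.8,8,0,1,0,-5.2,11,0,1,0,-6.6,14,0]'; python3 -m creep '[1,0,-1.3,2.8,0,1,0,-2.3,4.9,0,1,2,-2.7,5.8,0,1,5,-2.7,5.8,0,1,7,-2.7,5.8,0]';python3 -m creep '[1,0,0,0,0,1,0,0,0,0,1,0,0,0,0,1,0,0,0,0,1,0,0,0,0]'; python3 - <<'E'
from h import *
im,d,X,p=cloud('wrist'); cv2.imwrite('pics/w3.png',im[:,:,::-1]); st()
m=(X[...,2]>82)&(X[...,2]<98)&(np.hypot(X[...,0]-493,X[...,1]-123)<50); P=X[m]; print(m.sum(),P.min(0),P.max(0))
E
```

```text
clock: 11.92
position: [497.1, 183.9, 198.0]
tcp_rot: [[-0.003, 0.941, 0.339], [-0.001, 0.339, -0.941], [-1.0, -0.003, -0.0]]
ft_force: [0.1, -0.9, 0.2]
finger_gap: 87.7
clock: 12.33
position: [491.3, 119.9, 126.9]
tcp_rot: [[-0.003, 0.942, 0.337], [-0.001, 0.337, -0.942], [-1.0, -0.003, 0.0]]
ft_force: [-0.0, 0.6, 0.1]
finger_gap: 87.9
clock: 12.75
position: [493.3, 122.6, 130.8]
tcp_rot: [[0.002, 0.941, 0.339], [0.0, 0.339, -0.941], [-1.0, 0.002, 0.0]]
ft_force: [-0.5, -0.9, 0.1]
finger_gap: 87.7
{'clock': 12.8, 'qpos': [9.412, 23.49, -36.996, 115.291, 19.155, 47.093, -18.678], 'position': [493.242, 122.465, 130.641], 'tcp_rot': [[0.002, 0.941, 0.339], [0.0, 0.339, -0.941], [-1.0, 0.002, 0.0]], 'ft_force': [0.484, -0.59, 1.537], 'ft_torque': [-0.035, -0.134, -0.024], 'finger_gap': 87.763}
9342 [461.74550489  92.33277805  82.00949209] [522.24071272 152.74815698  91.78727272]
```

View pics/w3.png

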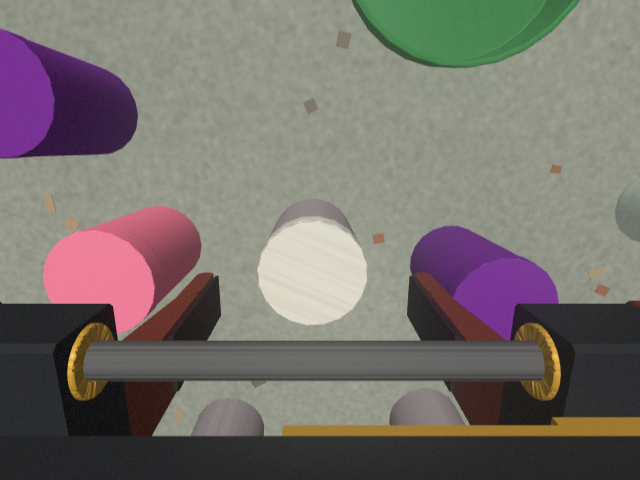

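The tin's lid is at (312,270), midway between the fingers, and its centre measures (492,122.5). The purple tin is clear on the right. Descend, grip and heft.

```bash
python3 -m creep '[1,2,-0.1,0,0,1,5,-0.1,0,0,1,7.5,-0.1,0,0,1,9,-0.1,0,0,1,9.2,-0.1,0,0]'; python3 -m creep '[0,0,0,0,0,0,0,0,0,0,0,0,0,0,0,0,0,0,0,0,0,0,0,0,0]'; python3 -m creep '[0,0,0,0,0,0,0,0,0,0,0,-0.5,0,0,0,0,-1.5,0,0,0,0,-2,0,0,0]';  python3 -m creep '[0,0,0,0,0,0,0,0,0,0,0,0,0,0,0,0,0,0,0,0,0,0,0,0,0]'; python3 -m creep '[0,0,0,0,0,0,0,0,0,0,0,0,0,0,0,0,0,0,0,0,0,0,0,0,0]'
```

```text
clock: 13.22
position: [490.3, 121.2, 35.7]
tcp_rot: [[-0.003, 0.941, 0.339], [-0.001, 0.339, -0.941], [-1.0, -0.004, -0.0]]
ft_force: [-0.5, -0.5, -0.4]
finger_gap: 87.8
clock: 13.63
position: [492.6, 122.0, 38.8]
tcp_rot: [[0.002, 0.941, 0.339], [0.001, 0.339, -0.941], [-1.0, 0.002, 0.0]]
ft_force: [-0.3, -0.4, 2.2]
finger_gap: 59.4
clock: 14.05
position: [491.3, 121.6, 58.4]
tcp_rot: [[-0.001, 0.941, 0.339], [-0.0, 0.339, -0.941], [-1.0, -0.001, 0.0]]
ft_force: [-0.1, -0.0, -5.8]
finger_gap: 59.6
clock: 14.47
position: [491.4, 121.6, 57.3]
tcp_rot: [[-0.001, 0.941, 0.339], [-0.0, 0.339, -0.941], [-1.0, -0.001, -0.0]]
ft_force: [0.4, 0.8, -5.0]
finger_gap: 59.8
clock: 14.88
position: [491.7, 121.8, 57.6]
tcp_rot: [[-0.0, 0.941, 0.339], [-0.0, 0.339, -0.941], [-1.0, -0.0, 0.0]]
ft_force: [0.6, -0.7, -5.4]
finger_gap: 59.6
```

Tin B pulls about 5.2 N, so it weighs about 530 g and is the heavy one (a light tin would read 1.0–1.7 N). I'll carry it to the box.

```bash
python3 -m creep '[0,-1,0,0,0,0,-3,0,0,0,0,-5.5,0,0,0,0,-8,0,0,0,0,-10,0,0,0]'; python3 -m creep '[0,-1.5,-0.3,0.8,0,0,-3,-0.9,2.4,0,0,-4,-1.7,4.6,0,0,-5,-2.6,7,0,0,-5,-3.6,9.6,0]'; python3 -m creep '[0,0,-1,2.6,0,0,0,-2,5.3,0,0,0,-3,8,0,0,0,-4,10.6,0,0,0,-5,13.2,0]'; python3 -m creep '[0,0,-1,2.6,0,0,0,-2,5.2,0,0,0,-2.9,7.7,0,0,0,-3.7,9.8,0,0,0,-4.3,11.4,0]'; python3 -m creep '[0,0,-0.8,2.1,0,0,0,-1.6,4.2,0,0,0,-2.2,5.8,0,0,0,-2.7,7,0,0,0,-2.9,7.7,0]'; python3 -m creep '[0,0,0,0,0,0,0,0,0,0,0,0,0,0,0,0,0,0,0,0,0,0,0,0,0]'
```

```text
clock: 15.3
position: [491.8, 122.1, 160.0]
tcp_rot: [[0.001, 0.941, 0.34], [0.0, 0.34, -0.941], [-1.0, 0.001, -0.0]]
ft_force: [1.2, -0.9, -4.5]
finger_gap: 59.5
clock: 15.72
position: [491.2, 19.4, 210.4]
tcp_rot: [[0.004, 0.94, 0.341], [0.0, 0.341, -0.94], [-1.0, 0.004, 0.001]]
ft_force: [-0.2, -0.3, -5.0]
finger_gap: 59.4
clock: 16.13
position: [487.6, -123.0, 208.4]
tcp_rot: [[0.0, 0.941, 0.34], [-0.0, 0.34, -0.941], [-1.0, 0.0, 0.0]]
ft_force: [0.1, -0.0, -4.3]
finger_gap: 59.3
clock: 16.55
position: [485.6, -246.0, 208.2]
tcp_rot: [[-0.0, 0.941, 0.338], [-0.001, 0.338, -0.941], [-1.0, -0.0, 0.0]]
ft_force: [-0.3, 0.1, -4.6]
finger_gap: 59.7
clock: 16.97
position: [484.4, -327.7, 207.9]
tcp_rot: [[-0.0, 0.941, 0.337], [-0.0, 0.337, -0.941], [-1.0, -0.0, 0.0]]
ft_force: [-0.8, 0.0, -5.6]
finger_gap: 59.4
clock: 17.38
position: [485.5, -324.9, 207.8]
tcp_rot: [[0.0, 0.94, 0.341], [0.0, 0.341, -0.94], [-1.0, 0.0, -0.0]]
ft_force: [0.6, 0.1, -4.3]
finger_gap: 59.4
```

```bash
python3 -m creep '[0,2,-0.2,0.4,0,0,5,-0.2,0.4,0,0,8,-0.2,0.4,0,0,10,-0.2,0.4,0,0,11,-0.2,0.4,0]'; python3 -m creep '[0,1.5,0,0,0,0,3,0,0,0,0,4,0,0,0,0,4.8,0,0,0,0,4.8,0,0,0]'; python3 -m creep '[0,0,0,0,0,0,0.1,0,0,0,0,0.2,0,0,0,0,0.3,0,0,0,0,0.3,0,0,0]'
```

```text
clock: 17.8
position: [483.1, -329.1, 94.9]
tcp_rot: [[-0.004, 0.94, 0.34], [0.002, 0.34, -0.94], [-1.0, -0.003, -0.003]]
ft_force: [-0.7, -0.0, -4.9]
finger_gap: 59.7
clock: 18.22
position: [484.2, -330.0, 48.7]
tcp_rot: [[-0.001, 0.941, 0.339], [0.001, 0.339, -0.941], [-1.0, -0.001, -0.001]]
ft_force: [-0.2, 0.8, -4.4]
finger_gap: 59.4
clock: 18.63
position: [484.7, -330.6, 46.9]
tcp_rot: [[0.0, 0.941, 0.339], [-0.0, 0.339, -0.941], [-1.0, 0.0, 0.0]]
ft_force: [0.2, 0.1, -5.3]
finger_gap: 59.9
```

```bash
python3 -m creep '[0,0.05,0,0,0,0,0.1,0,0,0,0,0.15,0,0,0,0,0.2,0,0,0,0,0.2,0,0,0]'; python3 -m creep '[0,0.05,0,0,0,0,0.1,0,0,0,0,0.15,0,0,0,0,0.15,0,0,0,0,0.15,0,0,0]'
```

```text
clock: 19.05
position: [484.5, -330.4, 44.5]
tcp_rot: [[-0.0, 0.941, 0.339], [0.0, 0.339, -0.941], [-1.0, -0.0, -0.0]]
ft_force: [-0.9, 0.1, -4.9]
finger_gap: 59.6
clock: 19.47
position: [484.6, -330.5, 43.8]
tcp_rot: [[-0.0, 0.941, 0.339], [-0.0, 0.339, -0.941], [-1.0, -0.0, 0.0]]
ft_force: [-3.8, 1.8, 4.7]
finger_gap: 59.5
```

Contact: the force has flipped to +4.7 N. Release and rise.

```bash
python3 -m creep '[0.8,0,0,0,0,1,0,0,0,0,1,0,0,0,0,1,0,0,0,0,1,0,0,0,0]'; python3 -m creep '[1,-1,0,0,0,1,-3,0,0,0,1,-6,0,0,0,1,-9,0,0,0,1,-12,0,0,0]';python3 -m creep '[1,-3,0,0,0,1,-6,0,0,0,1,-8,0,0,0,1,-9,0,0,0,1,-9,0,0,0]'; python3 -m creep '[1,0,-1,2,0,1,0,-1,2,0,1,0,-1,2,0,1,0,-1,2,0,1,0,-1,2,0]'; python3 - <<'E'
from h import *
st()
for n in ('scene','top'):
    im,d,X,p=cloud(n); cv2.imwrite(f'pics/{n}9.png',im[:,:,::-1])
    for c,z0,z1,r in((((485,-330)),85,105,45),((640,2),80,100,40),((483,-64),80,100,40),((513,339),60,100,40),((513,339),24,36,95),((725,233),75,95,35),((735,-268),75,95,45)):
        m=(np.hypot(X[...,0]-c[0],X[...,1]-c[1])<r)&(X[...,2]>z0)&(X[...,2]<z1)
        if m.sum()>10: print(n,c,m.sum(),np.round(cv2.minEnclosingCircle(X[m][:,:2].astype(np.float32))[0],1),np.round(np.percentile(X[m][:,2],[5,50,95]),1))
E
```

```text
clock: 19.88
position: [484.8, -330.5, 43.1]
tcp_rot: [[0.0, 0.941, 0.339], [-0.0, 0.339, -0.941], [-1.0, 0.0, 0.0]]
ft_force: [0.0, -1.0, -0.4]
finger_gap: 86.6
clock: 20.3
position: [484.5, -330.2, 165.1]
tcp_rot: [[0.0, 0.941, 0.339], [0.0, 0.339, -0.941], [-1.0, 0.0, -0.0]]
ft_force: [0.1, -0.3, 0.1]
finger_gap: 87.5
clock: 20.72
position: [485.7, -330.9, 256.0]
tcp_rot: [[0.004, 0.941, 0.339], [-0.003, 0.339, -0.941], [-1.0, 0.003, 0.004]]
ft_force: [0.6, 0.5, 0.3]
finger_gap: 87.9
clock: 21.13
position: [481.9, -351.4, 252.2]
tcp_rot: [[-0.001, 0.94, 0.34], [0.001, 0.34, -0.94], [-1.0, -0.001, -0.002]]
ft_force: [-0.1, 0.7, -0.4]
finger_gap: 88.2
{'clock': 21.133, 'qpos': [51.625, 21.46, -27.762, 97.499, 10.892, 63.829, 40.546], 'position': [481.916, -351.41, 252.242], 'tcp_rot': [[-0.001, 0.94, 0.34], [0.001, 0.34, -0.94], [-1.0, -0.001, -0.002]], 'ft_force': [-0.113, 0.682, -0.374], 'ft_torque': [-0.037, -0.159, -0.027], 'finger_gap': 88.179}
scene (485, -330) 484 [ 485.6 -330.5] [87.6 94.  96.5]
scene (640, 2) 571 [ 6.419e+02 -2.000e-01] [83.1 89.5 91.7]
scene (483, -64) 441 [484.9 -65.4] [82.9 89.4 92. ]
scene (513, 339) 246 [516.1 337.7] [62.  74.8 85.3]
scene (513, 339) 622 [514.2 336.5] [24.4 29.3 33.8]
scene (725, 233) 408 [726.9 231.2] [77.1 84.5 86.7]
scene (735, -268) 433 [ 735.4 -269.7] [75.6 82.4 85.9]
top (485, -330) 794 [ 484.1 -326.9] [90.3 93.8 96. ]
top (640, 2) 719 [640.    2.5] [86.  88.7 91.3]
top (483, -64) 763 [482.8 -64.2] [86.4 88.9 91.3]
top (513, 339) 378 [513.7 340.9] [63.3 77.7 84.9]
top (513, 339) 806 [513.8 339.7] [24.4 29.6 33.1]
top (725, 233) 452 [725.3 232.8] [80.  83.5 85.9]
top (735, -268) 316 [ 734.3 -268.4] [75.8 82.4 85.4]
```

View pics/scene9.png

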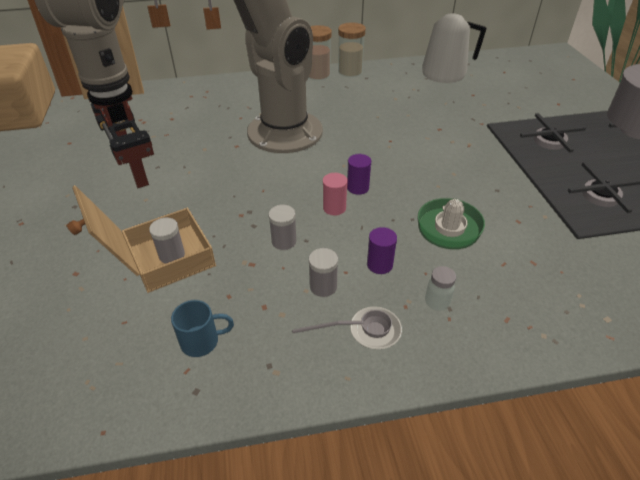

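View pics/top9.png

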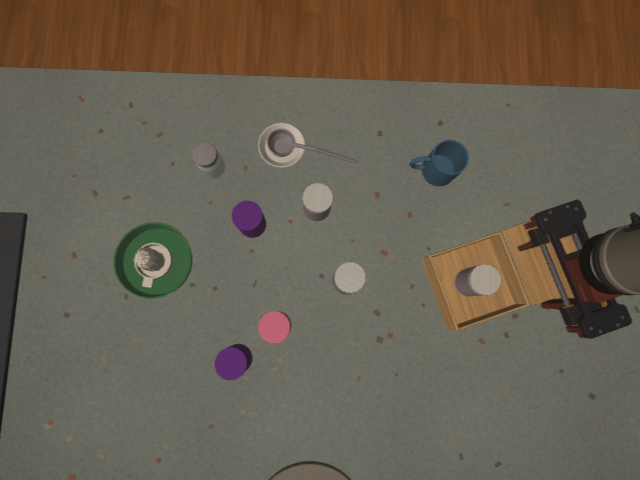

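The views show the tin upright in the box (top pixel (480,280), lid at z=94, centre within 4 mm of the box's). The squeezer stands in the dish, the light tins are untouched and the bystanders haven't moved. I'll move the gripper up and away from the box lid before handing in.

```bash
python3 -m creep '[1,-1.5,0,0,0,1,-3,0,0,0,1,-4.5,0,0,0,1,-6,0,0,0,1,-6,0,0,0]'; python3 -m creep '[1,0,0,-1,0,1,0,0,-2,0,1,0,0,-2,0,1,0,0,-2,0,1,0,0,-2,0]'; python3 -c "
from h import *
st(); print(env.close_job())"
```

```text
clock: 21.65
position: [483.5, -352.6, 316.2]
tcp_rot: [[0.004, 0.94, 0.34], [-0.003, 0.34, -0.94], [-1.0, 0.003, 0.004]]
ft_force: [0.4, 0.5, 0.6]
finger_gap: 87.7
clock: 22.07
position: [474.9, -333.6, 312.6]
tcp_rot: [[-0.001, 0.941, 0.339], [0.0, 0.339, -0.941], [-1.0, -0.001, -0.0]]
ft_force: [-0.3, 0.5, -0.8]
finger_gap: 88.1
{'clock': 22.067, 'qpos': [51.822, 17.134, -28.65, 95.272, 8.664, 69.851, 41.083], 'position': [474.856, -333.614, 312.598], 'tcp_rot': [[-0.001, 0.941, 0.339], [0.0, 0.339, -0.941], [-1.0, -0.001, -0.0]], 'ft_force': [-0.342, 0.465, -0.777], 'ft_torque': [-0.041, -0.119, -0.012], 'finger_gap': 88.098}
the job is handed in; nothing more can be done
None
```

The job is handed in at about 22 s of the 72 s allowed; no verdict was reported.

**What I did:** I moved the lemon squeezer from the box to the middle of the green dish. The first tin I hefted, at about (492, 122), pulled about 5 N (roughly 0.5 kg), well above the 1.0–1.7 N of an empty one. I stood it in the box and did not lift the other two, so which tin is heavy rests on that one weighing.

**Last checks (top and scene views):**
- **Heavy tin:** its lid is level at z ≈ 94 mm, which matches a 90 mm tin on the 5 mm box floor. Its centre is within about 4 mm of the box centre.
- **Squeezer:** it stands upright, within about 3 mm of the dish centre.
- **Light tins:** both stand on the counter where they started.
- **Dish, mug and spice jar:** they measured within about 2 mm of where they started.
- **Ladle and spoon rest:** I checked these only by eye, and they look unchanged.
- **Gripper:** it was open and clear of everything.

No check failed. The two cameras differed by 1–4 mm in places, about the calibration error. One short retreat move went toward the box lid, still above it and with no contact force; I then raised the arm and backed it off.

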